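Lay the notched clipper blade into its service holder

ROBOT

A 6-joint arm with a two-finger parallel gripper is mounted at the origin on a cart in front of the work surface, level with it; the furniture and walls round the work are solid. World frame = base frame: x ahead of the robot, y to its left, z up, the work surface at z = 0. Lengths are in m, angles in degrees, forces in N, time in s.
With the tool pointing down it reaches from about 0.4 to 0.825 m from the base axis. Payload 7 kg.
Tool frame: the origin (TCP) lies midway between the tips of the shut fingers; the grasp point (between the pads) lies 19 mm behind it (ctrl.hold_point_z is the distance from the TCP to the grasp point, in m); z points along the fingers, y is the line along which they close (so a half turn about z gives the same grasp; the last joint's range is limited). The gripper opens to 88 mm and grips with 3 to 60 N. Pads are 19 mm wide; open, the fingers measure 130 mm over their backs; the gripper's body (78 mm by 193 mm) begins 47 mm behind the grasp point.
Start: joints at [89.158, 20.546, 0.682, 0, -70.136, -16.507], TCP at [0.201, 0.644, 0.227] pointing down, gripper open.
Joint ranges: [-176.03, 176.03], [-82.01, 121.73], [-58.28, 71.71], [-173.87, 95.51], [-174.79, -0.11], [-173.66, 173.66]. Speed limits (degrees/s): [136.94, 136.94, 172.46, 180, 180, 180].

INTERFACE

Orientations are given as [roll, pitch, yaw] about the fixed x, y, z axes, in that order (R = Rz(yaw) Ry(pitch) Rx(roll)).
In Python, from plant import ctrl gives the robot as it stands.
- The arm moves only by the tool apply_moves, never from a script. Its argument "deltas" is a list of rows, each an object with "fingers": the finger opening in mm, from 0 to 87.6; "delta_pos": the shift along the tool's x, y, z in mm, a list of three; "angular": the turn, a rotation vector about the tool's x, y, z in degrees, a list of three. A call has 1 to 10 rows; each row is the pose to reach, as a shift and turn from the pose commanded when the call began, along the tool's axes at that moment; what a row does not reach only later rows make up. A row lasts 1/10 s, in which the tool goes at most 50 mm and 8.59 degrees, less where a joint would pass 70% of its speed; a pose out of reach is approached as far as the arm can. A call with a gripper value outside its range is refused whole. The fingers move at their own pace and stop on an object; the grip force is fixed at half the most. Time passes only in rows, so rows that repeat a pose let the fingers close. It gives the time, the measured TCP pose, the force, the opening and the grip force at its end, in the units of the state.
- ctrl.get_obs(): the state, without advancing time (a new reading comes with each control period).
- ctrl.snapshot(name): name is "side" or "top" or "wrist"; returns the picture (480x640x3 uint8, red, green, blue); there is no depth.
- ctrl.camera_params(name): a dict with "fx", "fy", "cx", "cy" (pixels), "dist_coeffs" ([k1, k2, p1, p2, k3] as OpenCV has them; the pictures are not rectified), "cam_to_world" (4x4, takes a point from camera to world coordinates); the wrist camera has in their place "mount" (4x4, takes a point from camera to tool coordinates, whose origin is the TCP and whose axes are the flange's). Camera axes: x right, y up, looking along -z (the intrinsics and any distortion apply to the point x, -y, -z); pixel columns grow to the right and rows downward; lengths in m; the calibration is good to about 2 mm. A picture is of the moment at which its call begins: read the wrist's pose just before it. camera_params takes no time and is no camera call.
- ctrl.close_job(): hands the job in; it is judged then, once.
The state is a dict: "clock": time; "joint_pos": joint angles; "qvel": joint speeds; "tau": joint torques, N m; "tool_pos": TCP position; "orientation": TCP orientation; "force": force on the tool from outside, world axes, zero at the start; "moment": the same for the moment, N m; "opening": finger opening in m; "gripper_force": force on a finger pad.
Only numpy, scipy, OpenCV 4.12 (cv2) and the standard library are available. Lean on these libraries where they do the work, as an engineer would, in place of code of your own. Each camera call takes 0.05 s, during which the arm holds its last target. There are 200 camera calls.

TASK

Two steel clipper blades lie on the white work board. Pick up the one with the notch cut in its heel and lay it flat inside the rim of the grey blade holder, with its notch over the upright pin; set it down rather than dropping it, and let go. Leave the blade without a notch where it lies.

Things in the scene. Friction and masses are not known exactly. Their poses are not given: they have to be found in the camera images.
- blade: Notched, loose, 0.1 to 0.2 kg: steel plate 90 (x) x 60 (y) x 5 mm, teeth at its -x end; in the heel at +x an open notch 22 mm wide, x = 19 to 45 mm. On top a grip block 30 (x) x 16 (y) mm centred at x = -4, y = 0, from 5 to 27 mm above the underside: pinch it across y. Origin: centre of underside. Lies flat on the board (top at z = 22 mm), teeth towards the robot, turned up to 40 degrees.
- notch (a point): Middle of the notch, on the blade's underside, at x = +31 mm, y = 0 of the blade; axes as the blade's.
- plain_blade: Blade of the same outline, thickness and grip block but with a full straight heel, no notch, loose: leave it where it lies. Origin and axes as for the notched blade. The two blades may swap places.
- holder: Fixed grey holder 126 (x) x 98 (y) mm on the board, origin: centre of underside. Bed 106 x 78 mm, 8 mm above the board; rim round it 10 mm wide, top at 13 mm. Steel pin, 8 mm diameter, at x = +31, y = 0, top at 22 mm. x points to the pin's end (away from the robot, turned up to 29 degrees). A blade with its origin above the holder's and its axes parallel has its notch centred on the pin.

How it is judged (in metres and radians):
At the end, for the whole second after the job is handed in: The notched blade lies at rest flat on the holder's bed (underside within 3 mm of it, tilt under 3.4 degrees) inside the rim, the middle of its notch within 14 mm along and 12 mm across of the pin, its length within 17 degrees of the holder's; the plain blade is within 30 mm of where it started (x of notch in the frame of holder between 0.017 and 0.045 m and y of notch in the frame of holder between -0.012 and 0.012 m and z of notch in the frame of holder between 0.005 and 0.011 m and angle between blade's own z axis and vertical below 0.06 rad and angle between the x axis of blade and the x axis of holder, either way round below 0.3 rad and linear speed of blade below 0.02 m/s and distance of plain_blade from where it was at the start of the episode below 0.03 m); the robot touches nothing.
It fails at once if the notched blade is dropped: it is out of the fingers while more than about 25 mm above the holder's bed (height (world z) of blade above 0.057 m and contact force between the fingers and blade below 0.05 N).
It fails at once if the plain blade is moved by more than 30 mm (distance of plain_blade from where it was at the start of the episode above 0.03 m).
It also fails if it takes over 32 s, if anything falls off the work surface, if the arm or the gripper's body presses on something with over 40 N, if the wrist force passes 120 N, or if a joint passes its speed limit or range.

## Working session

There is one attempt and no reset: what is moved stays moved. The work goes in short steps, Python scripts to look and compute and a tool call to move; the robot and the scene stay as the last step left them, time stands still between calls to the robot, and variables do not carry over. Pictures are saved under pics/ and viewed, at most 10 in all, crops included, and the job is handed in when it is done.

Besides the shell and the picture viewer there is one more tool, called after ">>>" by a JSON object that holds its "op" and its "data". apply_moves: Moves the arm, as the interface text tells. Its arguments: {"type":"object","properties":{"deltas":{"type":"array"}},"required":["deltas"]}

```bash
mkdir -p pics
python3 - <<'E'
from plant import ctrl
import cv2,numpy as np
o=ctrl.get_obs();print({k:o[k] for k in("clock","tool_pos","orientation","opening")})
for n in("top","wrist"):
    cv2.imwrite(f"pics/{n}0.png",ctrl.snapshot(n)[:,:,::-1])
for n in("top","wrist","side"):
    p=ctrl.camera_params(n);print(n,{k:np.round(v,4).tolist() for k,v in p.items() if not isinstance(v,str)})
E
```

```text
{'clock': 0.0, 'tool_pos': array([0.20116124, 0.64381048, 0.22563047]), 'orientation': array([ 1.79904540e+02, -8.25407173e-03, -1.73558531e+01]), 'opening': 0.08771334637112066}
top {'fx': 451.6612, 'fy': 451.6612, 'cx': 320.129, 'cy': 239.9178, 'dist_coeffs': [-0.0731, 0.0, 0.0, 0.0, 0.0], 'cam_to_world': [[-0.0093, 0.9849, -0.1727, 0.3144], [-0.9999, -0.0105, -0.0061, 0.2896], [-0.0078, 0.1726, 0.985, 0.8927], [0.0, 0.0, 0.0, 1.0]]}
wrist {'fx': 354.7502, 'fy': 354.7502, 'cx': 319.9154, 'cy': 240.4657, 'dist_coeffs': [-0.0724, 0.0, 0.0, 0.0, 0.0], 'mount': [[0.0003, 0.9685, 0.249, 0.0663], [1.0, -0.0003, -0.0002, 0.0008], [-0.0001, 0.249, -0.9685, -0.1591], [0.0, 0.0, 0.0, 1.0]]}
side {'fx': 446.7713, 'fy': 446.7713, 'cx': 323.5267, 'cy': 237.6854, 'dist_coeffs': [-0.0228, 0.0, 0.0, 0.0, 0.0], 'cam_to_world': [[0.9859, 0.1015, -0.1327, 0.3548], [-0.1663, 0.6721, -0.7216, -0.3509], [0.016, 0.7335, 0.6795, 0.6304], [0.0, 0.0, 0.0, 1.0]]}
```

View pics/top0.png

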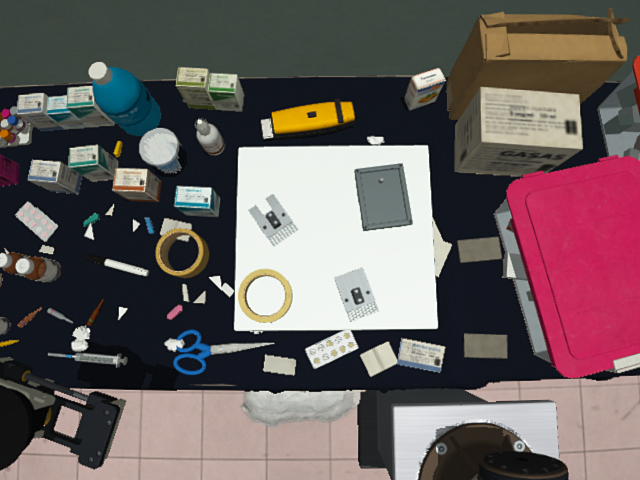

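The top view shows the notched blade at about (272,220), with its notch up and to the left. The plain blade is at (357,295), and the holder is at (383,196) with its pin near (381,181). Next I'll segment them and cast rays.

```bash
cat > h.py <<'E'
from plant import ctrl
import cv2,numpy as np
from scipy.spatial.transform import Rotation as R
def params(n,obs=None):
    p=ctrl.camera_params(n)
    K=np.array([[p["fx"],0,p["cx"]],[0,p["fy"],p["cy"]],[0,0,1.]])
    if n=="wrist":
        T=np.eye(4);T[:3,:3]=R.from_euler("xyz",obs["orientation"],degrees=True).as_matrix();T[:3,3]=obs["tool_pos"]
        M=T@np.array(p["mount"])
    else: M=np.array(p["cam_to_world"])
    return K,np.array(p["dist_coeffs"]),M
def cast(px,z,cam):
    K,d,M=cam
    u=cv2.undistortPoints(np.array(px,float).reshape(-1,1,2),K,d)[:,0]
    r=np.c_[u[:,0],-u[:,1],-np.ones(len(u))]@M[:3,:3].T
    c=M[:3,3]
    return c+r*((z-c[2])/r[:,2])[:,None]
def rect(px,z,cam):
    w=cast(px,z,cam)[:,:2]
    (c,s,a)=cv2.minAreaRect((w*1000).astype(np.float32))
    if s[0]<s[1]: s=s[::-1];a+=90
    a=(a+90)%180-90
    return np.round(c,1),np.round(s,1),round(a,1)
E
python3 - <<'E'
from h import *
im=cv2.imread("pics/top0.png");cam=params("top")
hsv=cv2.cvtColor(im,cv2.COLOR_BGR2HSV)
m=((hsv[...,2]<215)&(hsv[...,1]<70)).astype(np.uint8)
roi=np.zeros_like(m);cv2.fillConvexPoly(roi,np.array([[243,152],[425,152],[433,323],[240,323]]),1)
m*=roi
cs,_=cv2.findContours(m,cv2.RETR_EXTERNAL,cv2.CHAIN_APPROX_NONE)
for c in cs:
    if cv2.contourArea(c)<300: continue
    print(cv2.boundingRect(c),cv2.contourArea(c),"z27",rect(c,.027,cam),"z35",rect(c,.035,cam))
cv2.imwrite("pics/top0c.png",cv2.resize(im[145:335,230:440],None,fx=3,fy=3,interpolation=cv2.INTER_CUBIC))
print(cast([[380.5,181]],.044,cam))
E
```

```text
(334, 268, 45, 54) 1326.0 z27 (array([361.1, 228.1]), array([89.9, 59.6]), 20.1) z35 (array([360.7, 228.7]), array([89.1, 59.1]), 20.1)
(248, 194, 50, 52) 1074.0 z27 (array([507.7, 387.9]), array([89.2, 60.8]), 34.2) z35 (array([505.9, 387. ]), array([88.4, 60.2]), 34.2)
(354, 163, 59, 68) 3056.0 z27 (array([553. , 170.4]), array([128.9, 100.6]), 6.6) z35 (array([550.8, 171.5]), array([127.7,  99.6]), 6.6)
[[0.5788463  0.17574625 0.044     ]]
```

View pics/top0c.png

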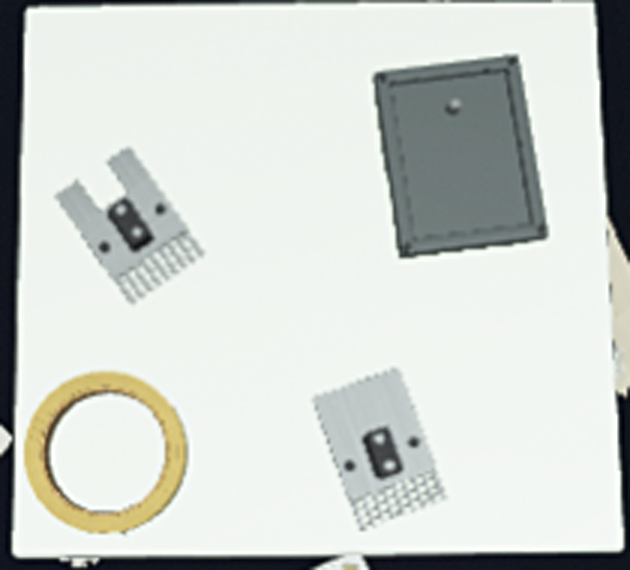

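The measured sizes match the ones given (90x60 and 126x98), and the pin is within 3 mm of where the holder pose puts it. The block should be near (504.4, 385.7), with tool yaw 34.2. I'll move above it at z 0.15.

>>> {"op": "apply_moves", "data": {"deltas": [{"fingers":87,"delta_pos":[366,156,75],"angular":[0,0,-51.6]},{"fingers":87,"delta_pos":[366,156,75],"angular":[0,0,-51.6]},{"fingers":87,"delta_pos":[366,156,75],"angular":[0,0,-51.6]},{"fingers":87,"delta_pos":[366,156,75],"angular":[0,0,-51.6]},{"fingers":87,"delta_pos":[366,156,75],"angular":[0,0,-51.6]},{"fingers":87,"delta_pos":[366,156,75],"angular":[0,0,-51.6]},{"fingers":87,"delta_pos":[366,156,75],"angular":[0,0,-51.6]},{"fingers":87,"delta_pos":[366,156,75],"angular":[0,0,-51.6]},{"fingers":87,"delta_pos":[366,156,75],"angular":[0,0,-51.6]},{"fingers":87,"delta_pos":[366,156,75],"angular":[0,0,-51.6]}]}}

```text
clock: 1.1
tool_pos: [0.5051, 0.3842, 0.1505]
orientation: [180.0, 0.1, 34.1]
force: [-1.0, 0.3, 0.1]
opening: 0.0873
gripper_force: 0.0
```

>>> {"op": "apply_moves", "data": {"deltas": [{"fingers":87,"delta_pos":[0,0,0],"angular":[0,0,0]},{"fingers":87,"delta_pos":[0,0,0],"angular":[0,0,0]},{"fingers":87,"delta_pos":[0,0,0],"angular":[0,0,0]}]}}

```text
clock: 1.4
tool_pos: [0.5034, 0.3873, 0.1519]
orientation: [-180.0, -0.0, 34.3]
force: [0.8, 0.4, 0.2]
opening: 0.0872
gripper_force: 0.0
```

Run:
```python
from h import *
o=ctrl.get_obs();im=ctrl.snapshot("wrist")[:,:,::-1].copy();cv2.imwrite("pics/w1.png",im)
print(o["clock"],o["tool_pos"],o["orientation"],o["joint_pos"])
cam=params("wrist",o)
hsv=cv2.cvtColor(im,cv2.COLOR_BGR2HSV)
m=((hsv[...,2]<215)&(hsv[...,1]<70)).astype(np.uint8)
cs,_=cv2.findContours(m,cv2.RETR_EXTERNAL,cv2.CHAIN_APPROX_NONE)
for c in cs:
    if cv2.contourArea(c)>1500: print(cv2.boundingRect(c),cv2.contourArea(c),"z27",rect(c,.027,cam),"z35",rect(c,.035,cam))
```

```text
1.4 [0.50336683 0.38731606 0.15192566] [-1.79986031e+02 -3.21465847e-02  3.43494224e+01] [ 5.51523409e+01  1.99473632e+01 -1.04151787e+01 -1.90294506e-03
 -5.96024460e+01  6.91980478e+01]
(575, 0, 65, 66) 1876.0 z27 (array([777.1, 290.7]), array([68.7, 40.2]), -83.2) z35 (array([770.9, 294.5]), array([66.8, 39.1]), -83.2)
(0, 0, 640, 480) 234076.5 z27 (array([459.3, 357.1]), array([744.2, 481. ]), -55.7) z35 (array([462.1, 359. ]), array([723.2, 467.5]), -55.7)
```

View pics/w1.png

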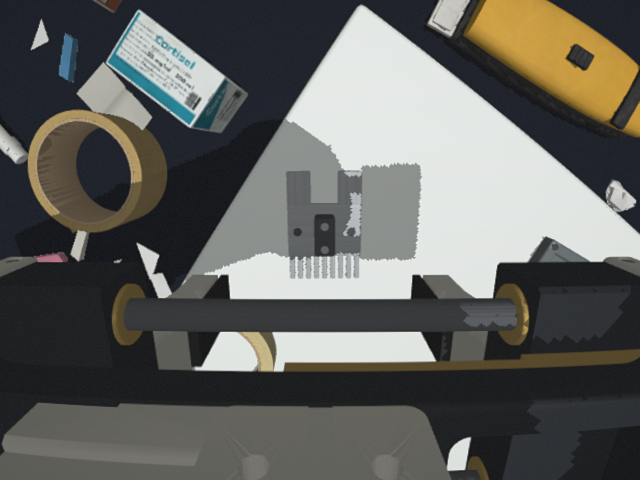

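The wrist view is in shadow. It shows the blade aligned with the tool: heel corners at (288,171) and (361,171), block top at cols 315-335 and rows 214-256, teeth ends at row 278. I'll cast these points.

Run:
```python
from h import *
o={"tool_pos":[0.50336683,0.38731606,0.15192566],"orientation":[-179.986,-0.032,34.349]}
cam=params("wrist",o)
T=R.from_euler("xyz",o["orientation"],degrees=True).as_matrix()
def show(n,p,z):
    w=cast(p,z,cam);t=(w-o["tool_pos"])@T
    print(n,"mean w",np.round(1e3*w.mean(0),1),"tool",np.round(1e3*t,1).tolist())
show("heel",[[288,171],[361,171]],.027)
show("teeth",[[291,278],[358,278]],.027)
show("block",[[315,214],[335,214],[335,256],[315,256]],.049)
show("notch",[[310.5,171],[337.5,171],[310.5,204],[337.5,204]],.027)
```

```text
heel mean w [546.4 412.1  27. ] tool [[49.4, -24.9, 125.0], [49.5, 32.7, 124.9]]
teeth mean w [472.6 361.2  27. ] tool [[-40.2, -24.3, 124.9], [-40.2, 32.7, 124.9]]
block mean w [507.8 385.4  49. ] tool [[18.9, -3.4, 102.9], [18.9, 11.6, 102.9], [-13.9, 11.9, 102.9], [-13.9, -3.5, 102.9]]
notch mean w [535.3 404.9  27. ] tool [[49.4, -7.2, 125.0], [49.4, 14.1, 124.9], [23.1, -7.3, 124.9], [23.1, 14.5, 124.9]]
```

The blade centre in the tool frame is (+4.4, +4), so the block is offset by (0.5, 4) and the yaw is good. I'll descend to tip z of about 31 mm and then close.

>>> {"op": "apply_moves", "data": {"deltas": [{"fingers":60,"delta_pos":[0.5,4,40],"angular":[0,0,0]},{"fingers":60,"delta_pos":[0.5,4,70],"angular":[0,0,0]},{"fingers":60,"delta_pos":[0.5,4,95],"angular":[0,0,0]},{"fingers":60,"delta_pos":[0.5,4,110],"angular":[0,0,0]},{"fingers":60,"delta_pos":[0.5,4,116],"angular":[0,0,0]},{"fingers":60,"delta_pos":[0.5,4,119],"angular":[0,0,0]},{"fingers":60,"delta_pos":[0.5,4,119],"angular":[0,0,0]},{"fingers":60,"delta_pos":[0.5,4,119],"angular":[0,0,0]}]}}

```text
clock: 2.25
tool_pos: [0.5071, 0.3839, 0.0337]
orientation: [-180.0, -0.1, 34.3]
force: [1.0, 0.6, 0.0]
opening: 0.0602
gripper_force: 0.0
```

>>> {"op": "apply_moves", "data": {"deltas": [{"fingers":5,"delta_pos":[0,0,0],"angular":[0,0,0]},{"fingers":5,"delta_pos":[0,0,0],"angular":[0,0,0]},{"fingers":5,"delta_pos":[0,0,0],"angular":[0,0,0]},{"fingers":5,"delta_pos":[0,0,0],"angular":[0,0,0]},{"fingers":5,"delta_pos":[0,0,0],"angular":[0,0,0]},{"fingers":5,"delta_pos":[0,0,0],"angular":[0,0,0]},{"fingers":5,"delta_pos":[0,0,0],"angular":[0,0,0]},{"fingers":5,"delta_pos":[0,0,0],"angular":[0,0,0]}]}}

```text
clock: 3.05
tool_pos: [0.5068, 0.3832, 0.0326]
orientation: [-180.0, -0.0, 34.3]
force: [-0.6, -0.4, -0.8]
opening: 0.0156
gripper_force: 30.0
```

Gripped at 15.6 mm and 30 N. I'll lift, then go to a point 80 mm short of the holder with yaw 6.6 so the wrist camera can check it.

>>> {"op": "apply_moves", "data": {"deltas": [{"fingers":5,"delta_pos":[0,0,-15],"angular":[0,0,0]},{"fingers":5,"delta_pos":[0,0,-40],"angular":[0,0,0]},{"fingers":5,"delta_pos":[0,0,-75],"angular":[0,0,0]},{"fingers":5,"delta_pos":[-15,15,-100],"angular":[0,0,3]},{"fingers":5,"delta_pos":[-40,40,-107],"angular":[0,0,7]},{"fingers":5,"delta_pos":[-70,70,-107],"angular":[0,0,12]},{"fingers":5,"delta_pos":[-100,100,-107],"angular":[0,0,18]},{"fingers":5,"delta_pos":[-130,130,-107],"angular":[0,0,24]},{"fingers":5,"delta_pos":[-150,152,-107],"angular":[0,0,27]},{"fingers":5,"delta_pos":[-157,160,-107],"angular":[0,0,27.7]}]}}

```text
clock: 4.05
tool_pos: [0.4658, 0.1599, 0.1396]
orientation: [180.0, 0.0, 6.3]
force: [0.8, -0.8, -0.3]
opening: 0.0158
gripper_force: 30.0
```

>>> {"op": "apply_moves", "data": {"deltas": [{"fingers":5,"delta_pos":[0,0,0],"angular":[0,0,0]},{"fingers":5,"delta_pos":[0,0,0],"angular":[0,0,0]},{"fingers":5,"delta_pos":[0,0,0],"angular":[0,0,0]}]}}

```text
clock: 4.35
tool_pos: [0.4674, 0.1635, 0.1395]
orientation: [-180.0, -0.0, 6.6]
force: [-0.3, 0.5, -0.6]
opening: 0.0157
gripper_force: 30.0
```

Run:
```python
from h import *
o=ctrl.get_obs();im=ctrl.snapshot("wrist")[:,:,::-1].copy();cv2.imwrite("pics/w2.png",im)
print(o["clock"],o["tool_pos"].tolist(),o["orientation"].tolist(),o["opening"],o["gripper_force"])
```

```text
4.35 [0.46741292302326426, 0.16350618683901205, 0.13948965488812254] [-179.99944881976685, -0.007077775239828935, 6.620222586331231] 0.015711747292228767 29.999721944332123
```

View pics/w2.png

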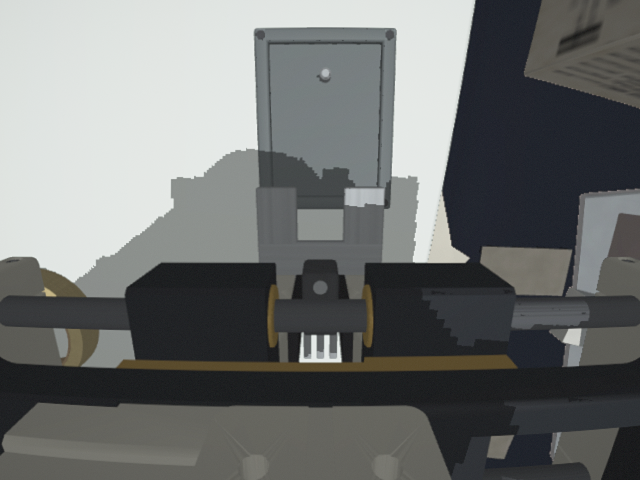

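In the wrist view the pin top is at about (325,73) and the holder's far rim corners are at (255,30) and (395,30). The held blade is level, with heel corners at (257,187) and (384,187) and its notch at cols 297-344.

Run:
```python
from h import *
o={"tool_pos":[0.467413,0.163506,0.13949],"orientation":[-180,0,6.62]}
cam=params("wrist",o)
T=R.from_euler("xyz",o["orientation"],degrees=True).as_matrix()
def show(n,p,z):
    w=cast(p,z,cam);t=(w-o["tool_pos"])@T
    print(n,"mean w",np.round(1e3*w.mean(0),1),"tool",np.round(1e3*t,1)[:,:2].tolist())
show("pin",[[325,73]],.044)
show("rim",[[255,29],[396,29],[258,187],[391,187],[391,207]],.035)
show("heel",[[257,187],[384,187]],.1335)
show("notch in",[[297,240],[344,240],[297,187],[344,187]],.1335)
```

```text
pin mean w [583.7 173.   44. ] tool [[116.6, 4.0]]
rim mean w [548.  158.6  35. ] tool [[147.3, -43.7], [147.5, 52.6], [39.2, -45.3], [39.2, 53.4], [24.3, 54.1]]
heel mean w [516.4 168.3 133.5] tool [[49.2, -28.6], [49.3, 30.3]]
notch in mean w [503.8 166.9 133.5] tool [[23.8, -10.4], [23.8, 12.2], [49.2, -10.0], [49.2, 11.7]]
```

The notch has to move (+81, +3.3) in the tool frame, and the yaw is good. I'll go over the pin, down to just above it, and check.

>>> {"op": "apply_moves", "data": {"deltas": [{"fingers":5,"delta_pos":[20,3.3,0],"angular":[0,0,0]},{"fingers":5,"delta_pos":[50,3.3,0],"angular":[0,0,0]},{"fingers":5,"delta_pos":[75,3.3,10],"angular":[0,0,0]},{"fingers":5,"delta_pos":[81,3.3,35],"angular":[0,0,0]},{"fingers":5,"delta_pos":[81,3.3,60],"angular":[0,0,0]},{"fingers":5,"delta_pos":[81,3.3,75],"angular":[0,0,0]},{"fingers":5,"delta_pos":[81,3.3,80],"angular":[0,0,0]},{"fingers":5,"delta_pos":[81,3.3,80],"angular":[0,0,0]},{"fingers":5,"delta_pos":[81,3.3,80],"angular":[0,0,0]}]}}

```text
clock: 5.3
tool_pos: [0.5485, 0.1692, 0.0603]
orientation: [-180.0, -0.1, 6.6]
force: [-0.3, 0.3, -0.9]
opening: 0.0157
gripper_force: 30.0
```

Run:
```python
from h import *
o=ctrl.get_obs();im=ctrl.snapshot("wrist")[:,:,::-1].copy();cv2.imwrite("pics/w3.png",im)
print(o["clock"],o["tool_pos"].tolist(),o["orientation"].tolist(),o["opening"],o["gripper_force"])
```

```text
5.3 [0.5484828483728696, 0.16920360812864826, 0.06025565252562843] [-179.98582987349775, -0.05676555743224837, 6.597605239742749] 0.015661813835578724 29.999810457229614
```

View pics/w3.png

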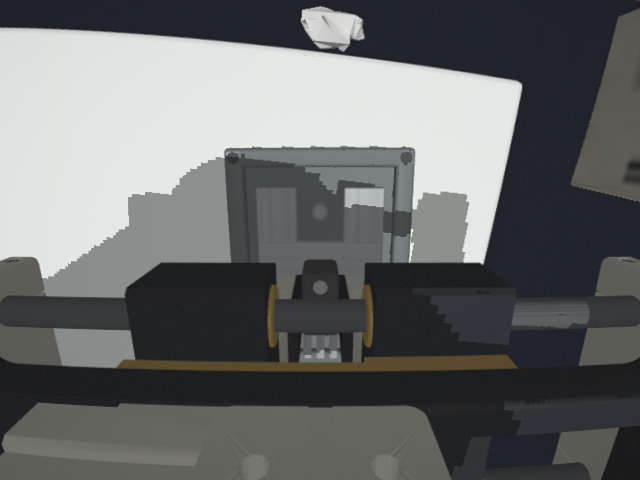

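The pin is at (320,211) inside the notch (cols 297-344, rows 187-241), centred to about 1 mm. The blade is also clear of the rim all round, so I'll lower it slowly.

>>> {"op": "apply_moves", "data": {"deltas": [{"fingers":5,"delta_pos":[0,0,8],"angular":[0,0,0]},{"fingers":5,"delta_pos":[0,0,14],"angular":[0,0,0]},{"fingers":5,"delta_pos":[0,0,17],"angular":[0,0,0]},{"fingers":5,"delta_pos":[0,0,18],"angular":[0,0,0]},{"fingers":5,"delta_pos":[0,0,19],"angular":[0,0,0]},{"fingers":5,"delta_pos":[0,0,19],"angular":[0,0,0]},{"fingers":5,"delta_pos":[0,0,19],"angular":[0,0,0]}]}}

```text
clock: 6.05
tool_pos: [0.548, 0.1686, 0.0407]
orientation: [-180.0, -0.0, 6.6]
force: [-0.7, -0.6, -0.2]
opening: 0.0157
gripper_force: 30.0
```

>>> {"op": "apply_moves", "data": {"deltas": [{"fingers":5,"delta_pos":[0,0,0.5],"angular":[0,0,0]},{"fingers":5,"delta_pos":[0,0,1],"angular":[0,0,0]},{"fingers":5,"delta_pos":[0,0,1],"angular":[0,0,0]},{"fingers":5,"delta_pos":[0,0,1],"angular":[0,0,0]}]}}

```text
clock: 6.45
tool_pos: [0.5481, 0.1686, 0.0405]
orientation: [-180.0, -0.0, 6.6]
force: [-3.2, -0.2, 8.3]
opening: 0.0159
gripper_force: 30.0
```

8 N upward means it is seated. I'll open modestly so the fingers stay above the rim, then rise.

>>> {"op": "apply_moves", "data": {"deltas": [{"fingers":40,"delta_pos":[0,0,-0.5],"angular":[0,0,0]},{"fingers":40,"delta_pos":[0,0,-1],"angular":[0,0,0]},{"fingers":40,"delta_pos":[0,0,-1],"angular":[0,0,0]},{"fingers":40,"delta_pos":[0,0,-1],"angular":[0,0,0]},{"fingers":40,"delta_pos":[0,0,-1],"angular":[0,0,0]},{"fingers":40,"delta_pos":[0,0,-1],"angular":[0,0,0]}]}}

```text
clock: 7.05
tool_pos: [0.5479, 0.1685, 0.0405]
orientation: [180.0, 0.0, 6.5]
force: [0.5, 0.2, -0.2]
opening: 0.0398
gripper_force: 0.0
```

>>> {"op": "apply_moves", "data": {"deltas": [{"fingers":40,"delta_pos":[0,0,-20],"angular":[0,0,0]},{"fingers":40,"delta_pos":[0,0,-50],"angular":[0,0,0]},{"fingers":40,"delta_pos":[-20,0,-90],"angular":[0,0,0]},{"fingers":40,"delta_pos":[-50,0,-110],"angular":[0,0,0]},{"fingers":40,"delta_pos":[-80,0,-120],"angular":[0,0,0]},{"fingers":40,"delta_pos":[-100,0,-120],"angular":[0,0,0]},{"fingers":40,"delta_pos":[-100,0,-120],"angular":[0,0,0]},{"fingers":40,"delta_pos":[-100,0,-120],"angular":[0,0,0]}]}}

```text
clock: 7.85
tool_pos: [0.4487, 0.1574, 0.1611]
orientation: [-180.0, -0.1, 6.6]
force: [-0.1, 0.4, -0.6]
opening: 0.04
gripper_force: 0.0
```

Run:
```python
from h import *
o=ctrl.get_obs();w=ctrl.snapshot("wrist")[:,:,::-1];s=ctrl.snapshot("side")[:,:,::-1]
print(o["clock"],o["tool_pos"],o["opening"],o["gripper_force"])
cv2.imwrite("pics/end.png",cv2.resize(np.hstack([w,s]),(800,300),interpolation=cv2.INTER_AREA))
```

```text
7.85 [0.44870086 0.15737144 0.16105916] 0.040045644472831037 0.0
```

View pics/end.png

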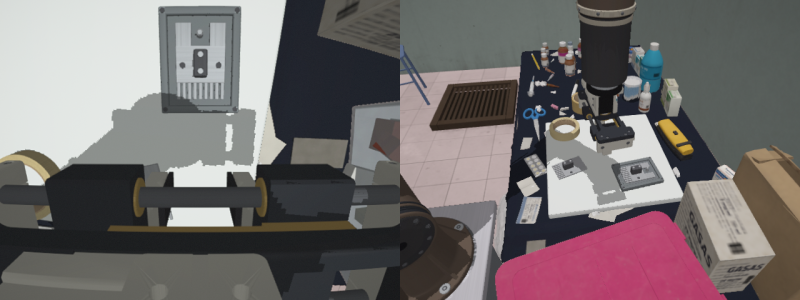

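In the wrist half of the picture the blade lies flat inside the rim, with the pin at (198,34) in its notch. The side half shows the plain blade still in place and the gripper clear. I'll hand it in.

```bash
python3 -c "
from plant import ctrl
print(ctrl.close_job())"
```

```text
the job is handed in; nothing more can be done
None
```

The notched blade lies flat in the holder with its notch over the pin, the plain blade was not touched, and the job was handed in at about 8 s; no verdict was returned.

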